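Sort salvaged breakers into the thickness rack

ROBOT

A 6-joint arm with a two-finger parallel gripper is mounted at the origin on the work surface. World frame = base frame: x ahead of the robot, y to its left, z up, the work surface at z = 0. Lengths are in m, angles in rad, forces in N, time in s.
With the tool pointing down it reaches from about 0.25 to 0.725 m from the base axis. Payload 4 kg.
Tool frame: the origin (TCP) lies between the finger pads; the fingertips stand 17 mm ahead of it and the grasp point (between the pads) lies 2 mm behind it; z points along the fingers, y is the direction in which the jaws open and shut (so a half turn about z gives the same grasp; the last joint's range is limited). The gripper opens to 85 mm and grips with 20 to 120 N. Pads are 22 mm wide; open, the fingers measure 114 mm over their backs; the gripper's body (76 mm by 85 mm) begins 54 mm behind the grasp point. The pads swing forward as they close: fully open they stand 13 mm farther back than shut.
Start: joints at [-1.212, 0.241, 0.005, 1.335, 0, 1.571], TCP at [0.176, -0.468, 0.248] pointing down, gripper open.
Joint ranges: [-2.72, 2.72], [-1.05, 1.87], [-1.09, 1.28], [-1.99, 2.15], [-1.42, 1.44], [-3.14, 3.14]. Speed limits (rad/s): [2.79, 2.79, 3.14, 3.14, 3.14, 3.14].

INTERFACE

Orientations are given as a unit quaternion [x, y, z, w].
In Python, from workcell import readout, viewer, order gives the robot as it stands. The module is installed in compiled form; this text tells all that it offers.
- The arm moves only by the shell command python3 -m crank 'ROWS'. ROWS is text: rows parted by semicolons, each of 7 numbers parted by spaces: the shift along the tool's x, y, z in m, then the turn, a rotation vector about the tool's x, y, z in rad, then the gripper's target within -1 to 1 (shut at 1, half-way at 0, fully open at -1). A call has 1 to 20 rows; each row shifts and turns the pose as measured when the row begins, along the tool's axes as they then stand; what a row does not reach is not made up. A row lasts 1/12 s, in which the tool goes at most 41.7 mm and 7.16 degrees, less where a joint would pass 70% of its speed; a pose out of reach is approached as far as the arm can. A call with a gripper value outside its range is refused whole. The fingers move at their own pace and stop on an object; the grip force is fixed at half the most. Time passes only in rows, so rows that do not move let the fingers close. It gives the time, the measured TCP pose, the force and the opening at its end, in the units of the state.
- readout.get_obs(): the state, without advancing time (a new reading comes with each control period).
- viewer.camera(name): name is "scene" or "top" or "wrist"; returns the picture (420x560x3 uint8, red, green, blue); there is no depth.
- viewer.calibration(name): a dict with "fx", "fy", "cx", "cy" (pixels), "D" ([k1, k2, p1, p2, k3] as OpenCV has them; the pictures are not rectified), "eye" and "rotation" of the camera in the world. Camera axes: x right, y down, z forward; pixel columns grow to the right and rows downward; lengths in m; the calibration is good to about 2 mm. A picture is of the moment at which its call begins: read the wrist's pose just before it. calibration takes no time and is no camera call; for the wrist camera it gives the pose at the moment of the call.
- order.job_done(): hands the job in, once; it reports no verdict.
The state is a dict: "clock": time; "joint_pos": joint angles; "joint_vel": joint speeds; "tau": joint torques, N m; "eef_pos": TCP position; "tool_rot": TCP orientation; "ft_force": force on the tool from outside, world axes, zero at the start; "ft_torque": the same for the moment, N m; "grip_width": finger opening in m.
Only numpy, scipy, OpenCV 4.12 (cv2) and the standard library are available. Lean on these libraries where they do the work, as an engineer would, in place of code of your own. Each camera call takes 0.05 s, during which the arm holds its last target. There are 200 camera calls.

TASK

Put the two loose circuit breakers upright into the blue slot rack, each in the narrowest slot that takes its thickness, and press each one down, lifter and all, until it is fully home on the slot's floor; then let go. The slots may not be quite where they are measured, so feel for them gently: never load a breaker or the rack with more than 40 N. Leave the thick breaker already in the rack, the lamp, the yellow bin and the screwdriver where they are.

Things in the scene. Friction and masses are not known exactly. Their poses are not given: they have to be found in the camera images.
- rack: Blue slot rack fixed to the bench, 108 mm (x) by 220 mm (y), 44 mm high. Origin: centre of its underside; x along the slots, y along the row, z up. Three slots with aluminium cheeks side by side along y, 70 mm apart, narrowing towards -y: 27, 21 and 15 mm wide, each 2 mm wider than its breaker. A breaker fully home has its underside at z = 10 mm in this frame.
- slot_wide (a point): Middle of the 27 mm slot's mouth (the fixed slot, at the rack's +y end). Every slot is 73 mm long (along x), its mouth 44 mm over the rack's underside, its hard floor 34 mm below the mouth. A sloped lead-in along each cheek widens the mouth by 2 mm a side, 6 mm deep; outside it the cheek tops are flat.
- slot_mid (a point): Nominal middle of the 21 mm slot's mouth (44 mm over the rack's underside), the middle slot of the row. Its cheeks sit on a carriage left up to 13 mm to either side (along the rack's y) of this point; this reading does not follow it, so find the true middle by feel or sight. The carriage drags along the row at about 6 N: leaning lightly on the lead-in centres it.
- slot_thin (a point): Nominal middle of the 15 mm slot's mouth (44 mm over the rack's underside), at the rack's -y end. Its cheeks sit on a carriage left up to 13 mm to either side (along the rack's y) of this point; this reading does not follow it, so find the true middle by feel or sight. The carriage drags along the row at about 6 N: leaning lightly on the lead-in centres it.
- slot_floor (a point): Middle of the 21 mm slot's hard floor, 10 mm over the rack's underside; the 15 mm slot's floor is level with it. In each of these two slots a red lifter bar, 50 mm long, stands 9 to 15 mm proud of the floor at the start. It sinks under about 6 N, stays where it is left and must be pressed down flush with the floor.
- lifter_mid (a joint): Red lifter bar in the 21 mm slot: 0 when its top is 15 mm above the slot's floor, grows (m) as it is pressed down, 0.015 when flush with the floor.
- lifter_thin (a joint): Red lifter bar in the 15 mm slot, likewise: 0.015 when flush. The gaps between one slot's cheeks and the next, or the end walls, hold no lifter and are not slots. The cheeks are 12 mm thick at the 21 mm slot and 14 mm at the 15 mm slot.
- breaker_thin: Black circuit breaker standing on its foot, 64 mm long (its x), 13 mm thick (its y), 76 mm tall, with a white toggle 9 mm high on top (6 mm thick); about 90 g. Origin: centre of the underside, z up. Flat parallel faces, taken by the thickness from above; may sit in its slot either way round.
- breaker_mid: Black circuit breaker standing on its foot, 64 mm long (its x), 19 mm thick (its y), 76 mm tall, with a white toggle 9 mm high on top (9 mm thick); about 130 g. Origin: centre of the underside, z up. Flat parallel faces, taken by the thickness from above; may sit in its slot either way round.
- breaker_wide: A 25 mm thick breaker of the same make, already home in the 27 mm slot at the rack's +y end. Leave it. Origin: centre of the underside.
- parts_bin: Yellow open bin, 130 by 200 by 75 mm. Bystander. Origin: centre of the underside.
- lamp: Silver reflector lamp standing on its 94 mm face, 104 mm tall, fragile. Bystander. Origin: centre of the underside.
- driver: Screwdriver with red handle lying on the bench. Bystander.
Not all that is in view belongs to the job. What is shaped like the breaker_thin but green or purple is not meant.

How it is judged:
At the end, for the whole second after the job is handed in: The 19, 13 and 25 mm breakers stand in the 21, 15 and 27 mm slots, each upright (0.08 rad), its underside within 2.5 mm of the floor, within 8 mm of the slot's middle lengthwise, and at rest; both red lifters are within 2.5 mm of flush (z of each of breaker_mid, breaker_thin, breaker_wide in the frame of rack below 0.0125 m and x of breaker_mid in the frame of rack between -0.008 and 0.008 m and y of breaker_mid in the frame of rack between -0.016 and 0.016 m and angle between each of breaker_mid, breaker_thin, breaker_wide's own z axis and vertical below 0.08 rad and linear speed of each of breaker_mid, breaker_thin, breaker_wide below 0.01 m/s and x of breaker_thin in the frame of rack between -0.008 and 0.008 m and y of breaker_thin in the frame of rack between -0.086 and -0.054 m and x of breaker_wide in the frame of rack between -0.008 and 0.008 m and y of breaker_wide in the frame of rack between 0.054 and 0.086 m and value of joint each of lifter_mid, lifter_thin above 0.0125 m); the robot touches nothing.
It fails at once if a breaker bears on the rack with more than 40 N (contact force between any of breaker_mid, breaker_thin and rack above 40 N).
It fails at once if the robot itself bears on the rack with more than 40 N (contact force between any of the fingers, the arm and rack above 40 N).
It fails at once if the thick breaker in the rack is shifted by more than 8 mm (distance of breaker_wide from where it was at the start of the episode above 0.008 m).
It fails at once if the bin, lamp or screwdriver is shifted by more than 20 mm (distance of any of parts_bin, lamp, driver from where it was at the start of the episode above 0.02 m).
It also fails if it takes over 72 s, if anything falls off the work surface, if the arm or the gripper's body presses on something with over 40 N, if the wrist force passes 120 N, or if a joint passes its speed limit or range.

## Working session

There is one attempt and no reset: what is moved stays moved. The work goes in short steps, Python scripts to look and compute and a shell command to move; the robot and the scene stay as the last step left them, time stands still between calls to the robot, and variables do not carry over. Pictures are saved under pics/ and viewed, about 8 in all and at most 12, crops included, and the job is handed in when it is done.

```bash
mkdir -p pics
cat > h.py <<'E'
import numpy as np, cv2, json
from workcell import readout, viewer, order
from scipy.spatial.transform import Rotation as R
def snap(name,fn,crop=None,scale=1):
    c=viewer.calibration(name); im=viewer.camera(name)[:,:,::-1].copy()
    cv2.imwrite(f'pics/{fn}_full.png',im)
    if crop: x0,y0,x1,y1=crop; im=im[y0:y1,x0:x1]
    if scale!=1: im=cv2.resize(im,None,fx=scale,fy=scale,interpolation=cv2.INTER_CUBIC)
    cv2.imwrite(f'pics/{fn}.png',im)
    json.dump({k:np.asarray(v).tolist() for k,v in c.items()},open(f'pics/{fn}.json','w'))
    return c
def load(fn): return {k:np.array(v) for k,v in json.load(open(f'pics/{fn}.json')).items()}
def rot(c):
    r=np.asarray(c['rotation']); return r if r.shape==(3,3) else R.from_quat(r).as_matrix()
def K(c): return np.array([[c['fx'],0,c['cx']],[0,c['fy'],c['cy']],[0,0,1.]])
def at_z(c,uv,z):
    p=cv2.undistortPoints(np.array(uv,float).reshape(-1,1,2),K(c),np.array(c['D'],float)).reshape(-1,2)
    d=np.c_[p,np.ones(len(p))]@rot(c).T; e=np.asarray(c['eye'])
    return e+d*((z-e[2])/d[:,2])[:,None]
def proj(c,P):
    r=rot(c).T; t=-r@np.asarray(c['eye'])
    return cv2.projectPoints(np.array(P,float).reshape(-1,1,3),cv2.Rodrigues(r)[0],t,K(c),np.array(c['D'],float))[0].reshape(-1,2)
def st():
    o=readout.get_obs(); print({k:np.round(o[k],4).tolist() for k in('clock','eef_pos','tool_rot','ft_force','grip_width')}); return o
E
python3 - <<'E'
from h import *
st()
c=snap('top','top');print(c)
c=snap('scene','scene');print(c['eye'])
E
```

```text
{'clock': 0.0, 'eef_pos': [0.1754, -0.4676, 0.2474], 'tool_rot': [0.984, 0.1784, -0.0002, -0.001], 'ft_force': [0.1248, 0.3183, 0.0167], 'grip_width': 0.0856}
{'fx': 501.84088652778956, 'fy': 501.84088652778956, 'cx': 278.8237283502111, 'cy': 204.11934745618024, 'D': array([0.02123517, 0.        , 0.        , 0.        , 0.        ]), 'eye': array([ 0.44206411, -0.03288386,  1.34627098]), 'rotation': array([-0.69960136,  0.71126731, -0.04072225,  0.0547581 ])}
[1.02813457 0.61884204 0.9572089 ]
```

View pics/top.png

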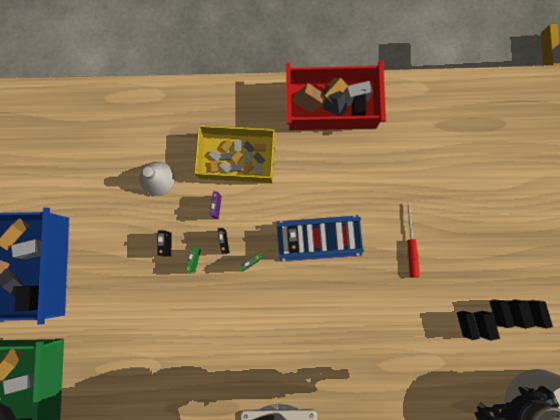

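View pics/scene.png

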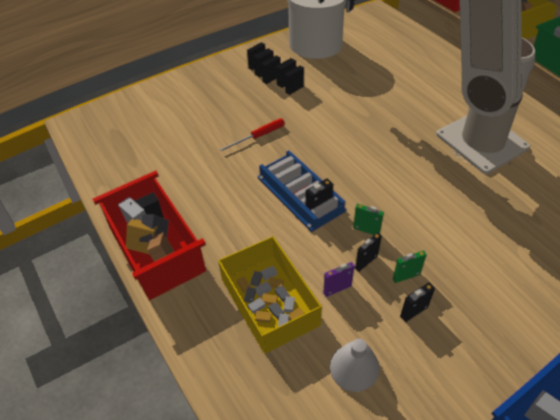

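Candidates in the top view are black (164,243), which looks like the 19 mm breaker, black (223,241), which looks like the 13 mm, green (193,260) and (250,262), and purple (215,205). The black breaker at (293,239) is the wide one in the rack. Next is one close crop to check the choice.

Run:
```python
from h import *
im=cv2.imread('pics/top_full.png')
cv2.imwrite('pics/tc.png',cv2.resize(im[195:285,140:380],None,fx=3.33,fy=3.33,interpolation=cv2.INTER_CUBIC))
c=load('top')
print(at_z(c,[[164,243],[223,241]],.076), at_z(c,[[278,222],[360,217],[362,255],[280,260]],.044), at_z(c,[[193,260],[250,262],[215,205]],.076))
```

```text
[[0.5206843  0.2839612  0.076     ]
 [0.52321406 0.13401194 0.076     ]] [[ 0.57236276 -0.00545833  0.044     ]
 [ 0.58177307 -0.21887418  0.044     ]
 [ 0.48341572 -0.22033605  0.044     ]
 [ 0.47384874 -0.00915169  0.044     ]] [[0.47658627 0.20984136 0.076     ]
 [0.46925526 0.06587854 0.076     ]
 [0.61566199 0.15453827 0.076     ]]
```

View pics/tc.png

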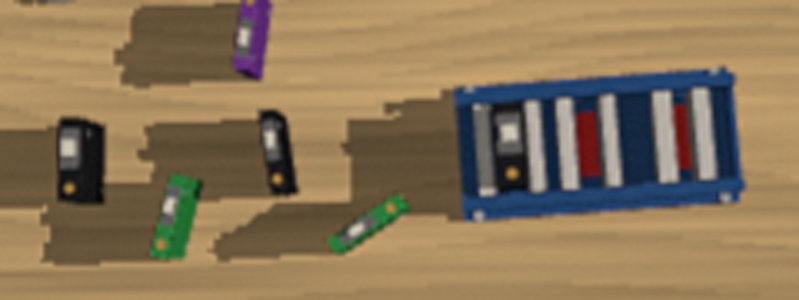

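The crop confirms two upright black breakers: the thick one at top (161,243) and the thin one at (222,241). The rack narrows to the right (-y), with red lifters in the mid and thin slots. I'll go above the rack first and look with the wrist camera.

```bash
python3 -m crank '.035 -.016 -.005 0 0 0 -1;.035 -.016 -.005 0 0 0 -1;.035 -.016 -.005 0 0 0 -1;.035 -.016 -.005 0 0 0 -1;.035 -.016 -.005 0 0 0 -1;.035 -.016 -.005 0 0 0 -1;.035 -.016 -.005 0 0 0 -1;.035 -.016 -.005 0 0 0 -1;.035 -.016 -.005 0 0 0 -1;.035 -.016 -.005 0 0 0 -1;.035 -.016 0 0 0 0 -1;.035 -.016 0 0 0 0 -1;.035 -.016 0 0 0 0 -1;0 0 0 0 0 .12 -1;0 0 0 0 0 .12 -1;0 0 0 0 0 .12 -1;0 0 0 0 0 0 -1'
python3 - <<'E'
from h import *
st()
c=snap('wrist','w1');print(c['eye'],rot(c).round(3))
E
```

```text
clock: 1.52
eef_pos: [0.5439, -0.0945, 0.2888]
tool_rot: [1.0, -0.011, -0.007, -0.005]
ft_force: [0.0, 0.7, 0.2]
grip_width: 0.0857
{'clock': 1.5167, 'eef_pos': [0.5439, -0.0945, 0.2888], 'tool_rot': [0.9999, -0.0106, -0.0071, -0.0052], 'ft_force': [0.013, 0.6881, 0.2166], 'grip_width': 0.0857}
[ 0.62252517 -0.09710764  0.41309556] [[-0.022 -0.949 -0.316]
 [-1.     0.018  0.016]
 [-0.01   0.316 -0.949]]
```

View pics/w1.png

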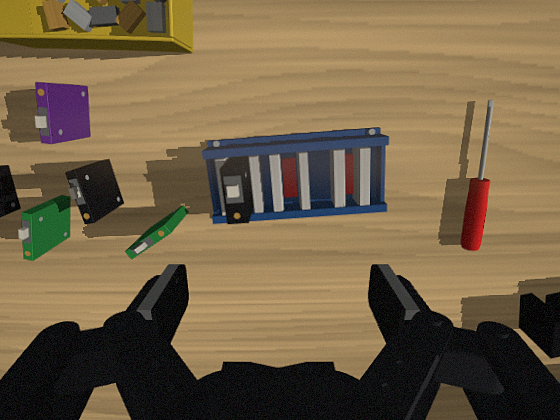

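The wrist view shows the rack at (203..388, 130..222), with the mid slot's cheeks at x≈275 and 303 and the thin slot's at x≈339 and 364. I'll rectify this view at the mouth height.

```bash
cat >> h.py <<'E'
def ortho(fn,z,x0,x1,y0,y1,s,out):
    # image: up=+x, left=+y ; s px/m
    c=load(fn); im=cv2.imread(f'pics/{fn}_full.png')
    X=np.arange(x1,x0,-1/s); Y=np.arange(y1,y0,-1/s)
    g=np.stack(np.meshgrid(X,Y,indexing='ij')+[np.full((len(X),len(Y)),z)] if 0 else [*np.meshgrid(X,Y,indexing='ij'),np.full((len(X),len(Y)),z)],-1)
    m=proj(c,g).reshape(len(X),len(Y),2).astype(np.float32)
    o=cv2.remap(im,m[...,0],m[...,1],cv2.INTER_CUBIC); cv2.imwrite(f'pics/{out}.png',o); return o
E
python3 - <<'E'
from h import *
o=ortho('w1',.044,.46,.60,-.24,.02,3000,'r1')
# white-cheek transitions along rows near several x
for x in (.56,.545,.53,.515,.50):
    r=o[int((.60-x)*3000)-3:int((.60-x)*3000)+4].mean(0)
    w=(r.min(1)>105).astype(int); d=np.diff(w)
    print(x,[f'{(.02-i/3000)*1000:.0f}' for i in np.where(d!=0)[0]])
E
```

```text
0.56 ['-20', '-30', '-57', '-68', '-81', '-94', '-116', '-126', '-157', '-170', '-188', '-200']
0.545 ['-58', '-69', '-82', '-95', '-117', '-127', '-158', '-171', '-189', '-201']
0.53 ['-59', '-71', '-83', '-96', '-118', '-128', '-159', '-172', '-190', '-202']
0.515 ['-28', '-43', '-60', '-71', '-84', '-96', '-119', '-129', '-160', '-173', '-191', '-203']
0.5 ['-61', '-72', '-85', '-97', '-120', '-130', '-160', '-173', '-192', '-197']
```

View pics/r1.png

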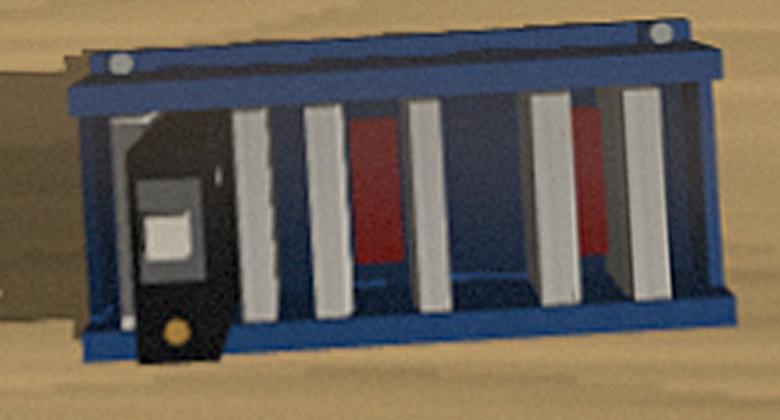

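The rack comes out consistent with the given sizes: centre ≈ (0.532, -0.115), yaw ≈ +0.06. The mid slot's cheek outer edges span 45 mm and give y≈-0.1055. The thin slot's span 43 mm and give y≈-0.180. Next I'll go over the breakers.

```bash
python3 -m crank '0 -.0385 0 0 0 0 -1;0 -.0385 0 0 0 0 -1;0 -.0385 0 0 0 0 -1;0 -.0385 0 0 0 0 -1;0 -.0385 0 0 0 0 -1;0 -.0385 0 0 0 0 -1;0 -.0385 0 0 0 0 -1;0 -.0385 0 0 0 0 -1;0 0 0 0 0 0 -1'
cat >> h.py <<'E'
def plan(p,yaw):
    o=st(); T=R.from_quat(o['tool_rot']); G=R.from_euler('z',yaw)*R.from_quat([1,0,0,0])
    print('d',T.inv().apply(np.array(p)-o['eef_pos']).round(4),'rv',(T.inv()*G).as_rotvec().round(4))
E
python3 - <<'E'
from h import *
plan([.5,.2,.2],0)
snap('wrist','w2')
E
```

```text
clock: 2.32
eef_pos: [0.5387, 0.1143, 0.2972]
tool_rot: [0.995, 0.082, -0.014, -0.048]
ft_force: [0.4, -0.8, -0.2]
grip_width: 0.0853
{'clock': 2.3167, 'eef_pos': [0.5387, 0.1143, 0.2972], 'tool_rot': [0.9954, 0.0823, -0.0137, -0.0478], 'ft_force': [0.4185, -0.7778, -0.1575], 'grip_width': 0.0853}
d [-0.0221 -0.081   0.106 ] rv [-0.0958  0.0275  0.1649]
```

View pics/w2.png

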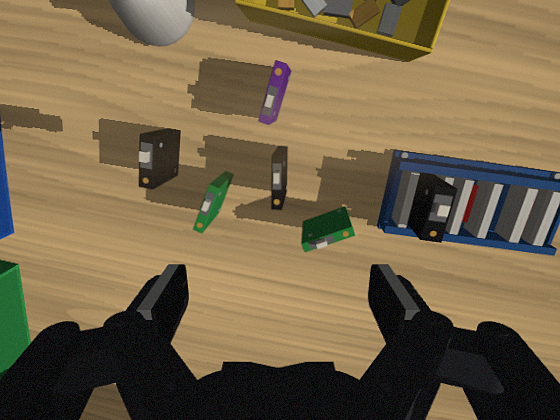

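Both black breakers are in view, the thick one's top at (147,160) and the thin one's at (278,178). I'll rectify at their top height.

Run:
```python
from h import *
o=ortho('w2',.076,.46,.58,.10,.32,3500,'r2')
```

```text
(no output)
```

View pics/r2.png

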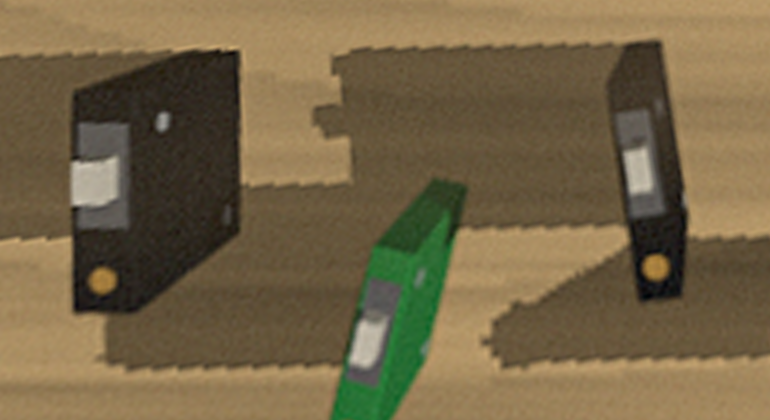

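Mid breaker: (0.522, 0.290), yaw ≈0. Thin breaker: (0.5265, 0.1355), yaw ≈+0.147. Both top lengths come out at ≈62-63 mm, close to the given 64. I'll go for the mid first, with the gripper half open so it stays clear of the green ones.

```bash
python3 -m crank '0 0 0 -.048 .014 .082 0;0 0 0 -.048 .014 .082 0;0 0 0 0 0 0 0'
python3 -c "
from h import *
plan([.522,.2896,.18],0)"
```

```text
clock: 2.62
eef_pos: [0.5442, 0.0552, 0.296]
tool_rot: [0.999, 0.043, -0.002, -0.019]
ft_force: [0.0, 0.2, 0.4]
grip_width: 0.0518
{'clock': 2.6167, 'eef_pos': [0.5442, 0.0552, 0.296], 'tool_rot': [0.9989, 0.0432, -0.0022, -0.0186], 'ft_force': [0.0133, 0.2128, 0.4054], 'grip_width': 0.0518}
d [-0.0015 -0.2309  0.1247] rv [-0.0373  0.0044  0.0865]
```

```bash
python3 -m crank '0 0 0 0 0 0 0;0 0 0 0 0 0 0'; python3 -c "
from h import *
o=plan([.522,.2896,.18],0);o=readout.get_obs();print(np.round(o['joint_pos'],3),np.round(o['joint_vel'],3))"; python3 -m crank '0 -.02 0 0 0 0 0';python3 -m crank '0 0 0 0 0 0 0';python3 -m crank '0 0 0 0 0 0 0'
```

```text
clock: 2.78
eef_pos: [0.5438, 0.0527, 0.2957]
tool_rot: [0.999, 0.042, -0.003, -0.019]
ft_force: [-0.2, 1.1, -0.2]
grip_width: 0.043
{'clock': 2.7833, 'eef_pos': [0.5438, 0.0527, 0.2957], 'tool_rot': [0.9989, 0.0424, -0.0025, -0.0186], 'ft_force': [-0.1745, 1.0514, -0.1643], 'grip_width': 0.043}
d [-0.0012 -0.2334  0.1246] rv [-0.0372  0.0051  0.0849]
[0.077 0.324 0.24  1.491 0.037 3.134] [-0.018 -0.001 -0.007 -0.     0.008 -0.015]
clock: 2.87
eef_pos: [0.5428, 0.0634, 0.2963]
tool_rot: [0.999, 0.047, -0.003, -0.022]
ft_force: [0.1, 1.2, -0.1]
grip_width: 0.0427
clock: 2.95
eef_pos: [0.5427, 0.065, 0.2964]
tool_rot: [0.999, 0.049, -0.003, -0.022]
ft_force: [-0.6, -0.0, 0.9]
grip_width: 0.0427
clock: 3.03
eef_pos: [0.5426, 0.0657, 0.2963]
tool_rot: [0.999, 0.049, -0.003, -0.022]
ft_force: [0.5, 1.0, 0.2]
grip_width: 0.043
```

Joint 6 is at its limit (3.134), so I'll take the half-turn-equivalent grasp by turning about -3.06 around tool z.

```bash
python3 -m crank '0 0 0 0 0 -.12 0;0 0 0 0 0 -.12 0;0 0 0 0 0 -.12 0;0 0 0 0 0 -.12 0;0 0 0 0 0 -.12 0;0 0 0 0 0 -.12 0;0 0 0 0 0 -.12 0;0 0 0 0 0 -.12 0;0 0 0 0 0 -.12 0;0 0 0 0 0 -.12 0;0 0 0 0 0 -.12 0;0 0 0 0 0 -.12 0;0 0 0 0 0 -.12 0;0 0 0 0 0 -.12 0;0 0 0 0 0 -.12 0;0 0 0 0 0 -.12 0;0 0 0 0 0 -.12 0;0 0 0 0 0 -.12 0;0 0 0 0 0 -.12 0;0 0 0 0 0 -.12 0' >/dev/null
python3 -m crank '0 0 0 0 0 -.12 0;0 0 0 0 0 -.12 0;0 0 0 0 0 -.12 0;0 0 0 0 0 -.12 0;0 0 0 0 0 -.12 0;0 0 0 0 0 0 0' >/dev/null
python3 -c "
from h import *
plan([.522,.2896,.18],np.pi)"
```

```text
{'clock': 5.2, 'eef_pos': [0.5415, 0.0837, 0.2948], 'tool_rot': [-0.0433, 0.9988, 0.0235, -0.0057], 'ft_force': [-1.2154, 0.3516, 0.1945], 'grip_width': 0.0427}
d [0.0005 0.2011 0.1245] rv [ 0.0471 -0.0115  0.0867]
```

```bash
python3 -m crank '0 0 0 .024 -.006 .044 0;0 0 0 .024 -.006 .044 0;0 .034 .01 0 0 0 0;0 .034 .01 0 0 0 0;0 .034 .01 0 0 0 0;0 .034 .02 0 0 0 0;0 .034 .02 0 0 0 0;0 .034 .02 0 0 0 0;0 0 0 0 0 0 0;0 0 0 0 0 0 0' >/dev/null
python3 -c "
from h import *
plan([.522,.2896,.13],np.pi)"
```

```text
{'clock': 6.0333, 'eef_pos': [0.5468, 0.2996, 0.2014], 'tool_rot': [0.0173, 0.9998, -0.0012, 0.0037], 'ft_force': [1.0914, 0.1411, 0.7164], 'grip_width': 0.0424}
d [ 0.025  -0.0107  0.0713] rv [-0.0023  0.0074 -0.0346]
```

```bash
python3 -m crank '.013 -.005 .02 0 .007 -.034 0;.013 -.005 .02 0 0 0 0;0 0 .02 0 0 0 0;0 0 .01 0 0 0 0;0 0 0 0 0 0 0;0 0 0 0 0 0 0' >/dev/null
python3 - <<'E'
from h import *
plan([.522,.2896,.066],np.pi)
snap('wrist','w3')
E
```

```text
{'clock': 6.5333, 'eef_pos': [0.5211, 0.2895, 0.1319], 'tool_rot': [0.004, 1.0, -0.0003, 0.002], 'ft_force': [-0.2752, 0.6486, 0.6121], 'grip_width': 0.0428}
d [-0.0006  0.0001  0.0659] rv [-0.0005  0.0039 -0.008 ]
```

View pics/w3.png

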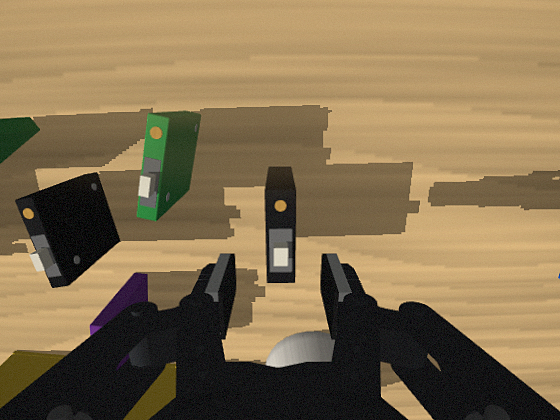

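The breaker is centred between the pads (280 against 279), so I'll descend and grasp.

```bash
python3 -c "
from h import *
c=load('w3');print(proj(c,[[.522-.032,.2896,.076],[.522+.032,.2896,.076]]))"
python3 -m crank '0 0 .02 0 0 0 0;0 0 .02 0 0 0 0;0 0 .016 0 0 0 0;0 0 .009 0 0 0 0;0 0 0 0 0 0 0;0 0 0 0 0 0 1;0 0 0 0 0 0 1;0 0 0 0 0 0 1;0 0 0 0 0 0 1;0 0 0 0 0 0 1;0 0 0 0 0 0 1'
```

```text
[[277.27859332 189.77225656]
 [278.18893527 283.8534429 ]]
clock: 7.5
eef_pos: [0.5331, 0.2931, 0.0799]
tool_rot: [0.007, 1.0, 0.006, 0.013]
ft_force: [0.4, -0.2, -2.1]
grip_width: 0.0171
```

```bash
python3 -c "
from h import *
plan([.522,.2896,.066],np.pi);o=readout.get_obs();print(np.round(o['joint_pos'],3),np.round(o['joint_vel'],3))
snap('wrist','w4',(180,150,380,350),2)"
python3 -m crank '0 0 0 0 0 0 1'
```

```text
{'clock': 7.5, 'eef_pos': [0.5331, 0.2931, 0.0799], 'tool_rot': [0.007, 0.9999, 0.0061, 0.0135], 'ft_force': [0.359, -0.2179, -2.0985], 'grip_width': 0.0171}
d [ 0.0114 -0.0038  0.0135] rv [ 0.0121  0.027  -0.0141]
[ 0.504  0.548  0.009  1.002 -0.003  0.518] [-0.001 -0.007  0.004  0.003  0.    -0.001]
clock: 7.63
eef_pos: [0.5331, 0.2931, 0.0801]
tool_rot: [0.007, 1.0, 0.006, 0.014]
ft_force: [0.8, 0.2, -1.3]
grip_width: 0.0175
```

View pics/w4.png

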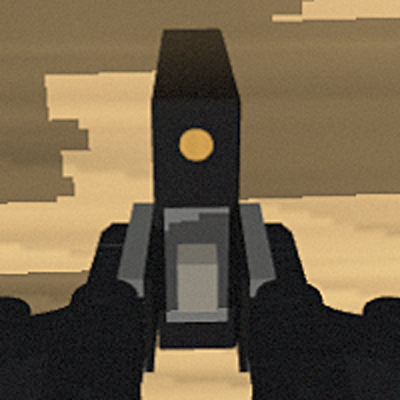

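The grip is on the body but 11 mm off-centre, high and slightly tilted because the arm drifted. I'll open, correct and regrasp while watching the pose.

```bash
python3 -m crank '0 0 0 0 0 0 0.1;0 0 0 0 0 0 0.1;0 0 0 0 0 0 .1'
python3 -c "
from h import *
plan([.522,.2896,.064],np.pi)"
```

```text
clock: 7.88
eef_pos: [0.5334, 0.2934, 0.0807]
tool_rot: [0.007, 1.0, 0.006, 0.014]
ft_force: [-0.1, -0.1, 0.1]
grip_width: 0.0383
{'clock': 7.8833, 'eef_pos': [0.5334, 0.2934, 0.0807], 'tool_rot': [0.007, 0.9999, 0.0064, 0.0141], 'ft_force': [-0.146, -0.1217, 0.0707], 'grip_width': 0.0383}
d [ 0.0119 -0.0042  0.0164] rv [ 0.0129  0.0282 -0.0139]
```

```bash
python3 -m crank '.006 -.002 .009 .013 .028 -.014 0.1;.006 -.002 .009 0 0 0 0.1;0 0 0 0 0 0 .1'
python3 -c "
from h import *
plan([.522,.2896,.064],np.pi)"
```

```text
clock: 8.13
eef_pos: [0.5215, 0.2897, 0.0622]
tool_rot: [-0.001, 1.0, -0.0, -0.001]
ft_force: [-0.2, -0.9, -0.6]
grip_width: 0.0385
{'clock': 8.1333, 'eef_pos': [0.5215, 0.2897, 0.0622], 'tool_rot': [-0.0011, 1.0, -0.0004, -0.0008], 'ft_force': [-0.2404, -0.8778, -0.616], 'grip_width': 0.0385}
d [-0.0005 -0.0001 -0.0018] rv [-0.0007 -0.0016  0.0022]
```

Pose is good now, so I'll close and then lift gently.

```bash
python3 -m crank '0 0 0 0 0 0 1;0 0 0 0 0 0 1;0 0 0 0 0 0 1;0 0 0 0 0 0 1;0 0 0 0 0 0 1;0 0 0 0 0 0 1'
python3 -m crank '0 0 -.02 0 0 0 1;0 0 -.02 0 0 0 1;0 0 -.02 0 0 0 1;0 0 -.02 0 0 0 1;0 0 -.02 0 0 0 1;0 0 0 0 0 0 1;0 0 0 0 0 0 1'
python3 -c "
from h import *
plan([.53,-.1055,.17],np.pi+.06)"
```

```text
clock: 8.63
eef_pos: [0.5214, 0.2896, 0.0613]
tool_rot: [-0.002, 1.0, -0.001, -0.002]
ft_force: [0.2, 1.1, -2.3]
grip_width: 0.0182
clock: 9.22
eef_pos: [0.5206, 0.2889, 0.1628]
tool_rot: [-0.002, 1.0, -0.003, -0.005]
ft_force: [-0.4, -0.2, -2.2]
grip_width: 0.0185
{'clock': 9.2167, 'eef_pos': [0.5206, 0.2889, 0.1628], 'tool_rot': [-0.0016, 1.0, -0.0026, -0.0048], 'ft_force': [-0.4054, -0.1826, -2.1681], 'grip_width': 0.0185}
d [-0.0081 -0.3945 -0.0052] rv [-0.0049 -0.0097 -0.0569]
```

```bash
python3 -m crank '0 0 -.02 0 0 0 1;0 0 -.02 0 0 0 1;0 -.033 0 0 0 0 1;0 -.033 0 0 0 0 1;0 -.033 0 0 0 0 1;0 -.033 0 0 0 0 1;0 -.033 0 0 0 0 1;0 -.033 0 0 0 0 1;0 -.033 0 0 0 0 1;0 -.033 0 0 0 0 1;0 -.02 0 0 0 0 1;0 0 0 0 0 0 1'
python3 -c "
from h import *
plan([.5315,-.1055,.18],np.pi+.06)"
```

```text
clock: 10.22
eef_pos: [0.5163, -0.0054, 0.1883]
tool_rot: [-0.006, 1.0, -0.005, -0.015]
ft_force: [0.4, -0.0, -1.3]
grip_width: 0.0183
{'clock': 10.2167, 'eef_pos': [0.5163, -0.0054, 0.1883], 'tool_rot': [-0.0056, 0.9999, -0.0051, -0.0147], 'ft_force': [0.397, -0.0183, -1.3478], 'grip_width': 0.0183}
d [-0.0143 -0.1001  0.0089] rv [-0.0092 -0.0297 -0.0489]
```

```bash
python3 -m crank '-.005 -.03 0 -.009 -.03 -.049 1;-.005 -.03 0 0 0 0 1;-.005 -.02 0 0 0 0 1;0 -.01 0 0 0 0 1;0 0 0 0 0 0 1;0 0 0 0 0 0 1'>/dev/null
python3 -c "
from h import *
plan([.5315,-.1055,.13],np.pi+.06)"
```

```text
{'clock': 10.7167, 'eef_pos': [0.5323, -0.0956, 0.1803], 'tool_rot': [-0.0315, 0.9995, 0.0027, -0.0049], 'ft_force': [-0.1236, 0.1451, -1.364], 'grip_width': 0.0181}
d [ 0.0009 -0.0101  0.0503] rv [ 0.0057 -0.0096  0.003 ]
```

```bash
python3 -m crank '.001 -.01 .015 .006 -.009 .003 1;0 0 .02 0 0 0 1;0 0 .01 0 0 0 1;0 0 .01 0 0 0 1;0 0 0 0 0 0 1'>/dev/null
python3 -c "
from h import *
plan([.5315,-.1055,.113],np.pi+.06)"
```

```text
{'clock': 11.1333, 'eef_pos': [0.5308, -0.0979, 0.1224], 'tool_rot': [-0.034, 0.9994, 0.0017, -0.0007], 'ft_force': [-0.6216, 0.6791, -1.2535], 'grip_width': 0.018}
d [-0.0002 -0.0077  0.0094] rv [ 0.0034 -0.0013  0.0081]
```

```bash
python3 -m crank '0 -.009 .005 .003 0 .008 1;0 0 .004 0 0 0 1;0 0 0 0 0 0 1;0 0 0 0 0 0 1'>/dev/null
python3 - <<'E'
from h import *
plan([.5315,-.1055,.113],np.pi+.06)
snap('wrist','w5',(180,110,380,260),4)
snap('scene','s5',(240,130,360,230),5)
E
```

```text
{'clock': 11.4667, 'eef_pos': [0.5315, -0.1039, 0.1132], 'tool_rot': [-0.0322, 0.9995, 0.0005, -0.0008], 'ft_force': [-0.1501, 0.1796, -0.8589], 'grip_width': 0.0182}
d [ 0.0001 -0.0016  0.0002] rv [ 0.0011 -0.0016  0.0044]
```

View pics/w5.png

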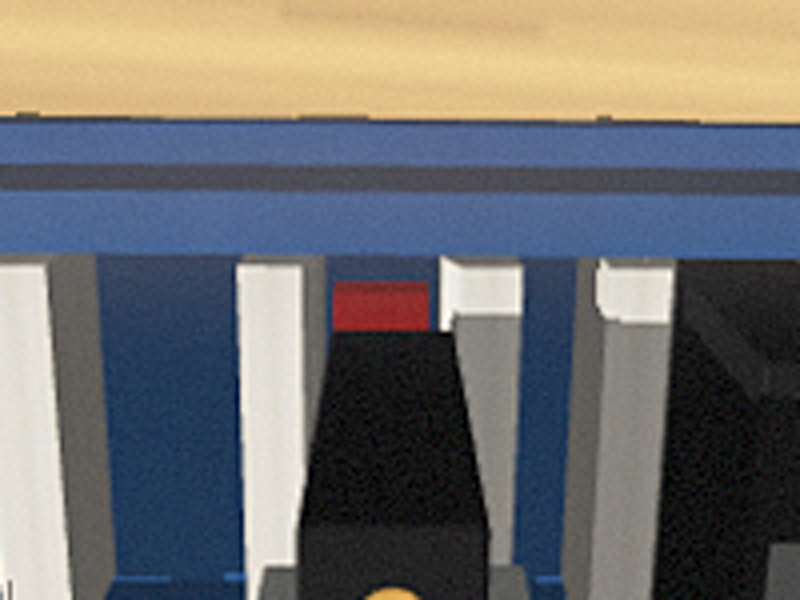

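The breaker's bottom edge is centred at crop x≈391 and the mid slot at ≈381, so it needs about 1.6 mm towards -y, which agrees with the plan. Checking the lengthwise centring.

Run:
```python
from h import *
c=load('w5'); f=lambda u,v:[180+u/4,110+v/4]
print('cam',c['eye'])
print('rail inner/outer',at_z(c,[f(385,255),f(385,190),f(385,165),f(385,122)],.044),'base',at_z(c,[f(385,122)],.0))
print('brk',at_z(c,[f(330,331),f(452,331)],.052))
print('brk top edge',at_z(c,[f(300,525),f(488,525)],.128))
print('cheek outer',at_z(c,[f(241,331),f(521,331)],.044))
```

```text
cam [ 0.45331491 -0.10870751  0.23877787]
rail inner/outer [[ 0.49336184 -0.10703878  0.044     ]
 [ 0.48315297 -0.10767414  0.044     ]
 [ 0.47930568 -0.10791365  0.044     ]
 [ 0.47278649 -0.10831958  0.044     ]] base [[ 4.77185082e-01 -1.08231953e-01 -2.77555756e-17]]
brk [[ 0.50408171 -0.11479749  0.052     ]
 [ 0.50289387 -0.09610649  0.052     ]]
brk top edge [[ 0.50279549 -0.11425072  0.128     ]
 [ 0.50165645 -0.09628883  0.128     ]]
cheek outer [[ 0.50715539 -0.12928925  0.044     ]
 [ 0.50431268 -0.08453418  0.044     ]]
```

```bash
python3 -m crank '.005 -.002 0 0 -.002 .004 1;0 0 0 0 0 0 1;0 0 0 0 0 0 1'
python3 -c "
from h import *
plan([.5265,-.1055,.113],np.pi+.06)"
```

```text
clock: 11.82
eef_pos: [0.5271, -0.1068, 0.1147]
tool_rot: [-0.03, 1.0, 0.0, 0.002]
ft_force: [0.9, -0.1, -0.9]
grip_width: 0.0177
{'clock': 11.8167, 'eef_pos': [0.5271, -0.1068, 0.1147], 'tool_rot': [-0.0299, 0.9996, 0.0003, 0.0017], 'ft_force': [0.8763, -0.1414, -0.9087], 'grip_width': 0.0177}
d [0.0005 0.0013 0.0017] rv [ 0.0005  0.0033 -0.0002]
```

```bash
python3 -m crank '0 .001 .003 0 .003 0 1;0 0 .003 0 0 0 1;0 0 .003 0 0 0 1'
python3 -m crank '0 0 .002 0 0 0 1;0 0 .002 0 0 0 1'
python3 -m crank '0 0 .002 0 0 0 1;0 0 .002 0 0 0 1'
python3 -c "
from h import *
plan([.5265,-.1055,.1],np.pi+.06)"
```

```text
clock: 12.07
eef_pos: [0.5277, -0.1062, 0.1064]
tool_rot: [-0.029, 1.0, -0.0, 0.001]
ft_force: [0.8, 0.9, -1.4]
grip_width: 0.0181
clock: 12.23
eef_pos: [0.5276, -0.1061, 0.1015]
tool_rot: [-0.03, 1.0, 0.0, 0.001]
ft_force: [-0.8, -0.7, -1.4]
grip_width: 0.0187
clock: 12.4
eef_pos: [0.5274, -0.106, 0.0967]
tool_rot: [-0.03, 1.0, 0.0, 0.001]
ft_force: [-0.3, -0.6, -1.5]
grip_width: 0.0183
{'clock': 12.4, 'eef_pos': [0.5274, -0.106, 0.0967], 'tool_rot': [-0.0296, 0.9996, 0.0001, 0.0007], 'ft_force': [-0.311, -0.5528, -1.5347], 'grip_width': 0.0183}
d [ 0.0009  0.0006 -0.0033] rv [ 0.0002  0.0015 -0.0009]
```

Already 9 mm into the mouth with no force. Continuing down.

```bash
for i in 1 ; do python3 -m crank '0 0 .002 0 0 0 1;0 0 .002 0 0 0 1;0 0 .002 0 0 0 1;0 0 .002 0 0 0 1'; python3 -m crank '0 0 .002 0 0 0 1;0 0 .002 0 0 0 1'; python3 -m crank '0 0 .002 0 0 0 1;0 0 .002 0 0 0 1'; done
```

```text
clock: 12.73
eef_pos: [0.5273, -0.1059, 0.0875]
tool_rot: [-0.03, 1.0, 0.0, 0.0]
ft_force: [-0.2, -0.4, -1.0]
grip_width: 0.0181
clock: 12.9
eef_pos: [0.5274, -0.1059, 0.083]
tool_rot: [-0.03, 1.0, 0.0, 0.0]
ft_force: [0.2, -0.3, -0.6]
grip_width: 0.0184
clock: 13.07
eef_pos: [0.5276, -0.1059, 0.0792]
tool_rot: [-0.03, 1.0, 0.0, 0.001]
ft_force: [-1.8, -0.0, 5.5]
grip_width: 0.0178
```

Lifter touched (5.5 N).

```bash
python3 -m crank '0 0 .002 0 0 0 1;0 0 .002 0 0 0 1'; python3 -m crank '0 0 .002 0 0 0 1;0 0 .002 0 0 0 1'; python3 -m crank '0 0 .0015 0 0 0 1'; python3 -m crank '0 0 .0015 0 0 0 1'
```

```text
clock: 13.23
eef_pos: [0.5275, -0.106, 0.0761]
tool_rot: [-0.03, 1.0, 0.0, 0.001]
ft_force: [-1.9, 0.6, 5.0]
grip_width: 0.0182
clock: 13.4
eef_pos: [0.5275, -0.1059, 0.073]
tool_rot: [-0.03, 1.0, -0.0, 0.001]
ft_force: [-0.8, 0.6, 5.1]
grip_width: 0.018
clock: 13.48
eef_pos: [0.5275, -0.1059, 0.0718]
tool_rot: [-0.03, 1.0, -0.0, 0.001]
ft_force: [-2.4, 1.3, 6.3]
grip_width: 0.0179
clock: 13.57
eef_pos: [0.5278, -0.106, 0.0712]
tool_rot: [-0.03, 1.0, -0.0, 0.002]
ft_force: [-4.0, 1.6, 17.7]
grip_width: 0.0179
```

```bash
python3 -m crank '0 0 .001 0 0 0 1'; python3 -m crank '0 0 0 0 0 0 .2;0 0 0 0 0 0 .2;0 0 0 0 0 0 .1;0 0 0 0 0 0 .1'
```

```text
clock: 13.65
eef_pos: [0.5277, -0.106, 0.0713]
tool_rot: [-0.03, 1.0, -0.0, 0.002]
ft_force: [-3.9, 0.5, 11.1]
grip_width: 0.0181
clock: 13.98
eef_pos: [0.5287, -0.1062, 0.0711]
tool_rot: [-0.03, 1.0, -0.0, 0.003]
ft_force: [0.7, -0.5, -0.3]
grip_width: 0.0384
```

Mid is home: the TCP is 9.9 mm above its pick height, which matches the 10 mm floor. I'll lift and go to the thin one.

```bash
python3 -m crank '0 0 -.01 0 0 0 .1;0 0 -.02 0 0 0 .1;0 0 -.03 0 0 0 .1;0 0 -.03 0 0 0 .1;0 0 -.02 0 0 0 .1;0 .03 0 0 0 -.03 .1;0 .03 0 0 0 -.03 .1;0 .03 0 0 0 -.03 .1;0 .03 0 0 0 0 .1;0 .03 0 0 0 0 .1;0 .03 0 0 0 0 .1;0 .03 0 0 0 0 .1;0 .02 0 0 0 0 .1;0 0 0 0 0 0 .1;0 0 0 0 0 0 .1'
python3 -c "
from h import *
plan([.529,.1355,.13],np.pi+.147)"
```

```text
clock: 15.23
eef_pos: [0.5008, 0.1307, 0.1944]
tool_rot: [-0.074, 0.997, 0.0, 0.008]
ft_force: [-0.5, 0.0, 0.3]
grip_width: 0.0382
{'clock': 15.2333, 'eef_pos': [0.5008, 0.1307, 0.1944], 'tool_rot': [-0.0742, 0.9972, 0.0001, 0.0081], 'ft_force': [-0.4783, 0.0143, 0.3232], 'grip_width': 0.0382}
d [-0.0276  0.0006  0.0649] rv [-0.001   0.0161  0.0015]
```

```bash
python3 -m crank '-.014 0 .02 0 .016 0 .1;-.014 0 .02 0 0 0 .1;0 0 .015 0 0 0 .1;0 0 .01 0 0 0 .1;0 0 0 0 0 0 .1;0 0 0 0 0 0 .1' >/dev/null
python3 - <<'E'
from h import *
plan([.529,.1355,.064],np.pi+.147)
snap('wrist','w6')
E
```

```text
{'clock': 15.7333, 'eef_pos': [0.5328, 0.1308, 0.1309], 'tool_rot': [-0.072, 0.9974, -0.001, 0.0027], 'ft_force': [0.9887, 0.5084, -0.3642], 'grip_width': 0.0382}
d [0.0035 0.0054 0.0669] rv [-0.0023  0.0053 -0.0029]
```

View pics/w6.png

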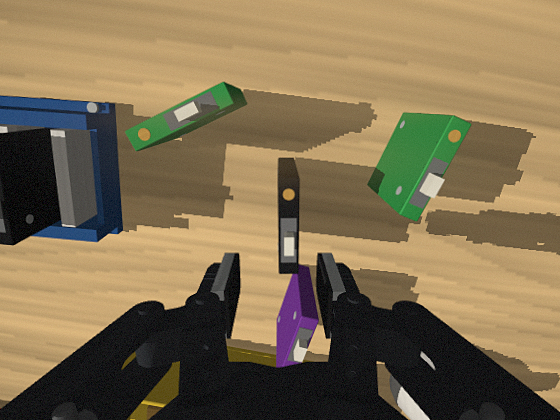

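The thin breaker lies between the pads, at (279..299, 160..273). Checking its position.

Run:
```python
from h import *
im=cv2.imread('pics/w6_full.png')
g=cv2.cvtColor(im,cv2.COLOR_BGR2GRAY).astype(int)
print(g[150:282:3,282].tolist()); print(g[230,268:312].tolist())
c=load('w6')
print(at_z(c,[[279,273],[299,272]],.076))
print(proj(c,[[.529+s*.032*np.cos(.147),.1355+s*.032*np.sin(.147),.076] for s in(-1,1)]))
```

```text
[140, 166, 176, 58, 59, 61, 58, 54, 54, 50, 52, 45, 43, 45, 42, 64, 22, 30, 33, 28, 31, 34, 27, 112, 109, 108, 111, 105, 105, 107, 97, 97, 100, 103, 102, 102, 107, 112, 30, 26, 28, 56, 167, 173]
[176, 173, 178, 176, 177, 174, 181, 178, 182, 178, 102, 3, 49, 98, 107, 105, 109, 102, 104, 101, 101, 106, 108, 112, 107, 105, 111, 111, 74, 15, 19, 85, 94, 97, 92, 93, 99, 95, 94, 98, 94, 95, 102, 91]
[[0.55682215 0.13514276 0.076     ]
 [0.55424037 0.14782486 0.076     ]]
[[286.28731997 183.38807459]
 [285.81442429 279.11848904]]
```

```bash
python3 -m crank '.003 .003 .015 -.002 .005 -.003 .1;.003 .003 .015 0 0 0 .1;0 0 .01 0 0 0 .1;0 0 0 0 0 0 .1'
python3 -c "
from h import *
plan([.526,.1368,.064],np.pi+.147)"
```

```text
clock: 16.12
eef_pos: [0.5294, 0.1343, 0.0948]
tool_rot: [-0.072, 0.997, 0.0, 0.004]
ft_force: [-0.7, -0.9, 0.8]
grip_width: 0.0386
{'clock': 16.1167, 'eef_pos': [0.5294, 0.1343, 0.0948], 'tool_rot': [-0.0718, 0.9974, 0.0003, 0.0045], 'ft_force': [-0.7271, -0.9208, 0.7882], 'grip_width': 0.0386}
d [0.0033 0.003  0.0308] rv [ 0.      0.009  -0.0032]
```

```bash
python3 -m crank '.004 .003 .01 0 .009 -.003 .1;0 0 .01 0 0 0 .1;0 0 .008 0 0 0 .1;0 0 0 0 0 0 .1;0 0 0 0 0 0 .1'>/dev/null
python3 -c "
from h import *
plan([.526,.1368,.063],np.pi+.147)"
```

```text
{'clock': 16.5333, 'eef_pos': [0.5267, 0.1367, 0.0668], 'tool_rot': [-0.0731, 0.9973, 0.0002, 0.0016], 'ft_force': [0.0995, -0.1494, 0.2707], 'grip_width': 0.0385}
d [0.0007 0.0002 0.0038] rv [ 0.0002  0.0033 -0.0007]
```

```bash
python3 -m crank '.001 0 .004 0 .003 0 .1;0 0 0 0 0 0 .1;0 0 0 0 0 0 1;0 0 0 0 0 0 1;0 0 0 0 0 0 1;0 0 0 0 0 0 1;0 0 0 0 0 0 1;0 0 0 0 0 0 1'
python3 -m crank '0 0 -.02 0 0 0 1;0 0 -.02 0 0 0 1;0 0 -.03 0 0 0 1;0 0 -.03 0 0 0 1;0 0 -.03 0 0 0 1;0 0 0 0 0 0 1;0 0 0 0 0 0 1'
python3 -c "
from h import *
plan([.535,-.1805,.19],np.pi+.06)"
```

```text
clock: 17.2
eef_pos: [0.5264, 0.1367, 0.0633]
tool_rot: [-0.073, 0.997, 0.0, 0.001]
ft_force: [0.1, 0.1, -2.7]
grip_width: 0.012
clock: 17.78
eef_pos: [0.5233, 0.1359, 0.1956]
tool_rot: [-0.073, 0.997, -0.001, -0.004]
ft_force: [-0.5, -0.3, -1.9]
grip_width: 0.012
{'clock': 17.7833, 'eef_pos': [0.5233, 0.1359, 0.1956], 'tool_rot': [-0.0731, 0.9973, -0.0006, -0.0037], 'ft_force': [-0.512, -0.2636, -1.8594], 'grip_width': 0.012}
d [ 0.0346 -0.3147  0.0061] rv [-0.001  -0.0075  0.0864]
```

```bash
python3 -m crank '0 -.033 0 0 0 .029 1;0 -.033 0 0 0 .029 1;0 -.033 0 0 0 .029 1;0 -.033 0 0 0 0 1;0 -.033 0 0 0 0 1;0 -.033 0 0 0 0 1;0 -.033 0 0 0 0 1;0 -.033 0 0 0 0 1;0 -.02 0 0 0 0 1;0 0 0 0 0 0 1;0 0 0 0 0 0 1'
python3 -c "
from h import *
plan([.535,-.1805,.18],np.pi+.06)"
```

```text
clock: 18.7
eef_pos: [0.5416, -0.1568, 0.1813]
tool_rot: [-0.031, 0.999, 0.002, -0.012]
ft_force: [-0.2, 0.6, -0.7]
grip_width: 0.0118
{'clock': 18.7, 'eef_pos': [0.5416, -0.1568, 0.1813], 'tool_rot': [-0.0306, 0.9995, 0.0017, -0.0118], 'ft_force': [-0.2358, 0.6457, -0.7196], 'grip_width': 0.0118}
d [ 0.008  -0.0233  0.0014] rv [ 0.0042 -0.0235  0.0012]
```

```bash
python3 -m crank '.004 -.015 0 .004 -.023 0 1;.003 -.011 .015 0 0 0 1;0 0 .02 0 0 0 1;0 0 .015 0 0 0 1;0 0 .01 0 0 0 1;0 0 0 0 0 0 1;0 0 0 0 0 0 1'>/dev/null
python3 - <<'E'
from h import *
plan([.535,-.1805,.1153],np.pi+.06)
snap('wrist','w7',(180,110,380,260),4)
E
```

```text
{'clock': 19.2833, 'eef_pos': [0.5331, -0.1761, 0.1137], 'tool_rot': [-0.0344, 0.9994, 0.003, -0.0038], 'ft_force': [-0.333, 0.8152, -0.6447], 'grip_width': 0.0122}
d [-0.0016 -0.0045 -0.0017] rv [ 0.0061 -0.0074  0.0088]
```

View pics/w7.png

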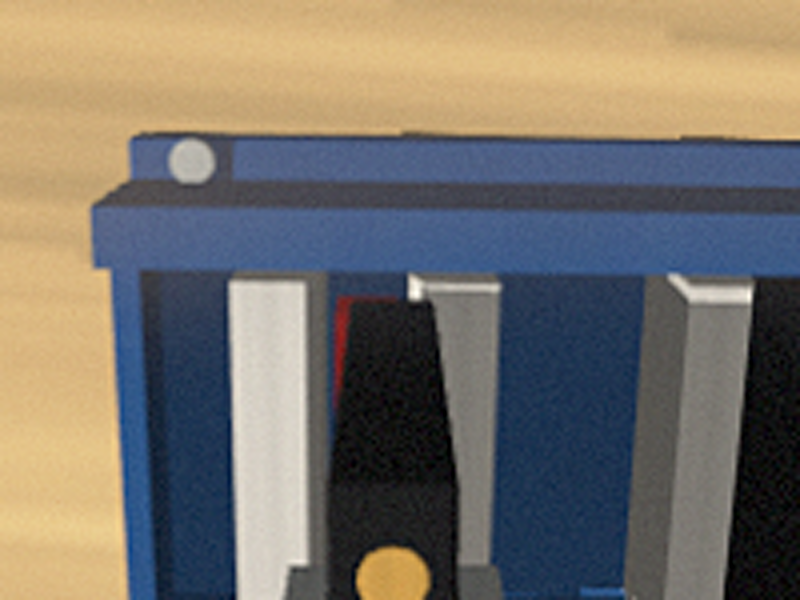

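The thin breaker's bottom is centred at crop x≈393 and the slot at ≈365, so it needs about 4.5 mm towards -y, again agreeing with the plan. Computing this with the lengthwise offset.

Run:
```python
from h import *
c=load('w7'); f=lambda u,v:[180+u/4,110+v/4]
print('rail',at_z(c,[f(385,272)],.044))
print('brk',at_z(c,[f(351,303),f(436,303)],.0504))
print('cheek outer',at_z(c,[f(230,303),f(499,303)],.044))
```

```text
rail [[ 0.49736705 -0.17888873  0.044     ]]
brk [[ 0.50121473 -0.183895    0.0504    ]
 [ 0.50034229 -0.17080749  0.0504    ]]
cheek outer [[ 0.50402828 -0.20322524  0.044     ]
 [ 0.50117946 -0.16039558  0.044     ]]
```

```bash
python3 -m crank '-.001 -.003 0 .006 -.007 .004 1;0 -.0015 0 0 0 .004 1;0 0 0 0 0 0 1;0 0 0 0 0 0 1'>/dev/null
python3 -c "
from h import *
plan([.5342,-.1802,.1137],np.pi+.06)"
```

```text
{'clock': 19.6667, 'eef_pos': [0.5361, -0.1796, 0.1161], 'tool_rot': [-0.0313, 0.9995, -0.0007, 0.0019], 'ft_force': [0.0113, 0.4755, -0.7523], 'grip_width': 0.012}
d [ 0.002  -0.0005  0.0024] rv [-0.0015  0.0037  0.0027]
```

```bash
python3 -m crank '.002 -.0005 .002 -.001 .004 .003 1;0 0 .002 0 0 0 1;0 0 0 0 0 0 1'
python3 -m crank '0 0 .002 0 0 0 1;0 0 .002 0 0 0 1'
python3 -m crank '0 0 .002 0 0 0 1;0 0 .002 0 0 0 1'
python3 -c "
from h import *
plan([.5342,-.1802,.1],np.pi+.06)"
```

```text
clock: 19.92
eef_pos: [0.535, -0.1807, 0.1133]
tool_rot: [-0.03, 1.0, -0.001, 0.001]
ft_force: [0.5, 0.0, -0.8]
grip_width: 0.0121
clock: 20.08
eef_pos: [0.5353, -0.181, 0.1095]
tool_rot: [-0.029, 1.0, -0.001, 0.002]
ft_force: [-0.7, -0.5, -2.2]
grip_width: 0.0118
clock: 20.25
eef_pos: [0.5352, -0.1811, 0.105]
tool_rot: [-0.029, 1.0, -0.001, 0.002]
ft_force: [0.0, 1.2, -1.1]
grip_width: 0.0122
{'clock': 20.25, 'eef_pos': [0.5352, -0.1811, 0.105], 'tool_rot': [-0.0293, 0.9996, -0.0009, 0.0016], 'ft_force': [0.0229, 1.244, -1.1046], 'grip_width': 0.0122}
d [0.001 0.001 0.005] rv [-0.0019  0.0031 -0.0014]
```

```bash
python3 -m crank '.001 .0005 .002 -.002 .003 0 1;0 0 .002 0 0 0 1'
python3 -m crank '0 0 .002 0 0 0 1;0 0 .002 0 0 0 1'
python3 -m crank '0 0 .002 0 0 0 1;0 0 .002 0 0 0 1'
```

```text
clock: 20.42
eef_pos: [0.534, -0.1806, 0.1003]
tool_rot: [-0.029, 1.0, 0.0, -0.0]
ft_force: [-0.8, -0.2, -0.7]
grip_width: 0.0121
clock: 20.58
eef_pos: [0.5338, -0.1805, 0.0956]
tool_rot: [-0.029, 1.0, 0.0, -0.001]
ft_force: [0.6, 0.5, -1.3]
grip_width: 0.0125
clock: 20.75
eef_pos: [0.5337, -0.1805, 0.091]
tool_rot: [-0.029, 1.0, 0.0, -0.001]
ft_force: [0.2, -0.0, -1.8]
grip_width: 0.0123
```

In the slot without force. The lifter is next; the floor should come at TCP z≈0.073.

```bash
python3 -m crank '0 0 .002 0 0 0 1;0 0 .002 0 0 0 1'
python3 -m crank '0 0 .002 0 0 0 1;0 0 .002 0 0 0 1'
python3 -m crank '0 0 .002 0 0 0 1;0 0 .002 0 0 0 1'
python3 -m crank '0 0 .002 0 0 0 1;0 0 .0015 0 0 0 1'
```

```text
clock: 20.92
eef_pos: [0.5338, -0.1804, 0.0868]
tool_rot: [-0.029, 1.0, 0.0, -0.001]
ft_force: [-1.8, 0.6, 5.1]
grip_width: 0.0124
clock: 21.08
eef_pos: [0.5338, -0.1805, 0.0839]
tool_rot: [-0.029, 1.0, 0.0, -0.0]
ft_force: [-1.7, 1.2, 5.4]
grip_width: 0.0122
clock: 21.25
eef_pos: [0.5338, -0.1804, 0.0813]
tool_rot: [-0.029, 1.0, 0.0, 0.0]
ft_force: [-2.3, 0.4, 4.8]
grip_width: 0.0118
clock: 21.42
eef_pos: [0.5337, -0.1804, 0.0792]
tool_rot: [-0.029, 1.0, -0.0, 0.001]
ft_force: [-2.3, 1.0, 5.2]
grip_width: 0.0123
```

```bash
python3 -m crank '0 0 .002 0 0 0 1;0 0 .002 0 0 0 1;0 0 .002 0 0 0 1'
python3 -m crank '0 0 .0015 0 0 0 1;0 0 .0015 0 0 0 1'
python3 -m crank '0 0 .0015 0 0 0 1'
python3 -m crank '0 0 .0015 0 0 0 1'
```

```text
clock: 21.67
eef_pos: [0.5337, -0.1804, 0.0752]
tool_rot: [-0.029, 1.0, -0.0, 0.001]
ft_force: [-2.6, 1.4, 5.4]
grip_width: 0.012
clock: 21.83
eef_pos: [0.5336, -0.1804, 0.0731]
tool_rot: [-0.029, 1.0, -0.0, 0.001]
ft_force: [-2.3, 0.7, 3.8]
grip_width: 0.0121
clock: 21.92
eef_pos: [0.5337, -0.1804, 0.0729]
tool_rot: [-0.029, 1.0, -0.0, 0.002]
ft_force: [-6.4, 2.4, 16.5]
grip_width: 0.0124
clock: 22.0
eef_pos: [0.5337, -0.1804, 0.073]
tool_rot: [-0.029, 1.0, -0.001, 0.002]
ft_force: [-3.8, 1.0, 13.1]
grip_width: 0.0123
```

Floor reached at 0.073. I'll release, lift straight up and look.

```bash
python3 -m crank '0 0 0 0 0 0 .2;0 0 0 0 0 0 .2;0 0 0 0 0 0 .1;0 0 0 0 0 0 .1;0 0 -.01 0 0 0 .1;0 0 -.02 0 0 0 .1;0 0 -.03 0 0 0 .1;0 0 -.03 0 0 0 .1;0 0 -.03 0 0 0 .1;0 .03 -.03 0 0 0 .1;0 .03 -.03 0 0 0 .1;0 0 0 0 0 0 .1;0 0 0 0 0 0 .1'
python3 - <<'E'
from h import *
snap('wrist','w8')
E
```

```text
clock: 23.08
eef_pos: [0.529, -0.1202, 0.2611]
tool_rot: [-0.028, 1.0, 0.0, 0.002]
ft_force: [0.0, 0.0, -0.5]
grip_width: 0.0386
```

No more pictures can be viewed, so I'll check numerically. If all three tops sit level at z=0.086, their widths at that plane must read 25/19/13 mm.

Run:
```python
from h import *
s=2000;o=ortho('w8',.086,.46,.60,-.23,.0,s,'r8').max(2)
for x in (.51,.515):
    r=o[int((.6-x)*s)-2:int((.6-x)*s)+3].mean(0); d=np.diff((r<62).astype(int)); print(x,[f'{-i/s*1000:.0f}' for i in np.where(d!=0)[0]])
for y in (-.040,-.050,-.102,-.110,-.1785,-.183):
    r=o[:,int(-y*s)-1:int(-y*s)+2].mean(1); d=np.diff((r<62).astype(int)); print(y,[f'{600-i/s*1000:.0f}' for i in np.where(d!=0)[0]])
st()
```

```text
0.51 ['-27', '-31', '-33', '-66', '-97', '-102', '-110', '-117', '-167', '-177', '-186', '-187']
0.515 ['-26', '-31', '-32', '-66', '-97', '-117', '-166', '-179', '-184', '-186', '-200', '-204']
-0.04 ['558', '550', '520', '492', '476', '474']
-0.05 ['558', '551', '520', '487', '476', '474']
-0.102 ['562', '555', '524', '501', '500', '492', '478', '478']
-0.11 ['563', '556', '525', '512', '507', '490', '479', '478']
-0.1785 ['564', '557', '526', '515', '508', '506', '506', '505', '502', '495', '483', '482']
-0.183 ['564', '558', '526', '516', '508', '506', '502', '499', '484', '482']
{'clock': 23.1333, 'eef_pos': [0.5295, -0.1203, 0.2617], 'tool_rot': [-0.0277, 0.9996, 0.0004, 0.0024], 'ft_force': [1.0291, -0.3459, 1.9891], 'grip_width': 0.0385}
```

```bash
python3 -c "
from workcell import order
print(order.job_done())"
```

```text
the job is handed in; nothing more can be done
None
```

Both loose breakers are in the rack: the 19 mm one in the 21 mm slot and the 13 mm one in the 15 mm slot. I let both go and handed the job in at about 23 s; it returned no verdict.

- **Fully home:** each breaker slid in freely, met its lifter at about 5 N, and stopped on the floor with at most 18 N read at the wrist. Both ended about 10 mm above their pick-up height, which matches the slot floor. Both lifters should therefore be flush, though I did not see them afterwards.
- **Position lengthwise:** the ends line up with the thick breaker in the rack to about 2 mm, inside the 8 mm allowed. I took this from the last picture by numbers only, because the viewing limit of 12 was reached.
- **Widths in that picture:** the 19 mm breaker read 20 mm. The 13 mm one also read about 20 mm; I put that down to its side face or shadow at the edge of the view but did not resolve it. The thick one read 33 to 39 mm against 25, which I also didn't resolve.
- **Regrasp:** my first grip on the 19 mm breaker was off-centre, so I opened and took it again before lifting.
- **Bystanders:** I kept the arm clear of the thick breaker, bin, lamp and screwdriver, but did not measure them again at the end.

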